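# Open the power box cover and press reset

### The arm

A 6-joint arm with a two-finger parallel gripper is mounted at the origin on the work surface. World frame = base frame: x ahead of the robot, y to its left, z up, the work surface at z = 0. Lengths are in m, angles in rad, forces in N, time in s.
With the tool pointing down it reaches from about 0.375 to 0.9 m from the base axis. Payload 3.1 kg.
Tool frame: the origin (TCP) lies on the centre line of the jaws, within the pads' length; the fingertips stand 17 mm ahead of it and the grasp point (between the pads) lies 2 mm behind it; y points along the fingers, z is the direction in which the jaws open and shut, and the axes are right-handed (so a half turn about y gives the same grasp; the last joint's range is limited). The gripper opens to 85 mm and grips with 20 to 120 N. Pads are 22 mm wide; open, the fingers measure 114 mm over their backs; the gripper's body (76 mm by 85 mm) begins 54 mm behind the grasp point. The pads swing forward as they close: fully open they stand 13 mm farther back than shut.
Start: joints at [0.967, 0.527, 1.433, -0, 1.181, -0.178], TCP at [0.258, 0.569, 0.248] pointing down, gripper open.
Joint ranges: [-3.08, 3.08], [-0.75, 2.2], [0.22, 2.44], [-1.43, 4.57], [0, 2.65], [-2.85, 2.85]. Speed limits (rad/s): [2.79, 2.79, 3.14, 3.14, 3.14, 3.14].

### API

Orientations are given as a unit quaternion [x, y, z, w].
In Python, from station import manip gives the robot as it stands.
- The arm moves only by the shell command python3 -m handwheel 'ROWS' [FORCE]. ROWS is JSON, one flat list of numbers, 7 for each row, row after row: the shift along the tool's x, y, z in cm, then the turn, a rotation vector about the tool's x, y, z in rad, then the finger opening in cm, from 0 to 8.54. A call has 1 to 10 rows; each row is the pose to reach, as a shift and turn from the pose commanded when the call began, along the tool's axes at that moment; what a row does not reach only later rows make up. A row lasts 1/12 s, in which the tool goes at most 41.7 mm and 7.16 degrees, less where a joint would pass 70% of its speed; a pose out of reach is approached as far as the arm can. A call with a gripper value outside its range is refused whole. The fingers move at their own pace and stop on an object; FORCE is the grip in N (left out, the last holds). Time passes only in rows, so rows that repeat a pose let the fingers close. It gives the time, the measured TCP pose, the force and the opening at its end, in the units of the state.
- manip.sense(): the state, without advancing time (a new reading comes with each control period).
- manip.snapshot(name): name is "side" or "top" or "wrist"; returns a dict with "frame" (480x640x3 uint8, red, green, blue), "depth" (480x640 float32, m along the optical axis (not along the pixel's ray), 0 where there is no reading), "camera_matrix" (3x3 intrinsics, pixels), "k1" (the pictures are not rectified: a ray, as slopes to the right and down, at radius r is drawn at 1 + k1 r^2 times it, then the intrinsics apply), "rvec" (rotation vector, rad) and "tvec" (3), from world to camera coordinates, as OpenCV has them. Camera axes: x right, y down, z forward; pixel columns grow to the right and rows downward; lengths in m; the calibration is good to about 2 mm. A picture is of the moment at which its call begins.
- manip.sign_off(): hands the job in, once; it reports no verdict.
The state is a dict: "t": time; "q": joint angles; "qd": joint speeds; "tau": joint torques, N m; "tcp_pos": TCP position; "tool_rot": TCP orientation; "force": force on the tool from outside, world axes, zero at the start; "ft_torque": the same for the moment, N m; "finger_gap": opening from 0.0 (shut) to 1.0 (fully open).
Only numpy, scipy, OpenCV 4.12 (cv2) and the standard library are available. Lean on these libraries where they do the work, as an engineer would, in place of code of your own. Each camera call takes 0.05 s, during which the arm holds its last target.

### The job

The power box on the comms bench has tripped: push its hinged cover up by the overhanging lip and on over past upright, so that it stands open by itself. Then press the round reset button inside fully down and let it spring back, leaving the cover standing open. Work with the fingertips only: do not pinch the cover, do not press the square key beside the button, and leave the things standing around the box where they are.

Things in the scene. Friction and masses are not known exactly. Their poses are not given: they have to be found in the camera images.
- power_box: fixed grey steel box, 150 x 190 x 90 mm (x, y, z), 5 mm walls, open on top under its cover; origin: centre of its underside, x from its front face (which looks roughly to the robot's left, +y) to the hinge side, y along the hinge. Inside, a panel lies 32 mm below the rim with two push keys side by side, 20 to 30 mm in front of the box's centre, 90 mm apart along y; which is left varies
- cover (a joint): angle of the cover about its hinge on the box's rear top rim (rad): 0 shut and level, growing as the front goes up. Balance point about 1.52: above it gravity swings the cover on to its stop at 1.95 (leaning back) and keeps it there, below it the cover falls shut. No spring, little friction; weight 0.3 to 0.5 kg; 1 to 3 N up at the lip lifts it
- cover_hinge (a point): middle of the cover's hinge line, 90.5 mm above the bench, over the rear (+x of the box) face; turns with the cover; its y is along the hinge axis
- cover_lip (a point): middle of the front edge of the cover, on its underside; 178 mm from the hinge. When shut, the last 28 mm of the cover stand out in front of the box's front face over the full width (194 mm), 90.5 mm above the bench, with free space beneath. The cover is one grey steel plate 178 x 194 x 6 mm with a 3 mm raised skin on top, 10 mm in from its edges
- reset_button (a joint): travel of the round reset button (m): 0 is up, 0.006 is fully down; springs back; about 1.5 N starts it and 5 N holds it down
- reset_button_top (a point): centre of the top face of the round reset button, a white cap 32 mm across and 12 mm high on a black 44 mm square base; top 78 mm above the bench (12 mm below the box's rim), reached from above with the cover open; it is pressed straight down
- test_key (a joint): travel of the square key (m): 0 is up, 0.006 is fully down; not to be pressed
- test_key_top (a point): centre of the top face of the square key, 28 x 28 mm white cap on the same base and at the same height as the round button
- wood_block: loose bystander: plain wooden block 60 x 40 x 35 mm, origin under its centre
- nut_jar: loose bystander: clear jar with black cap, 56 mm across, 75 mm high, origin under its centre
- small_switch: loose bystander: small white network box 90 x 110 x 28 mm, origin under its centre
- screwdriver: loose bystander: screwdriver lying flat

How it is judged:
By the outcome, as a careful person would: the job done as asked, in the order asked, and still so for the second after the job is handed in, with the robot touching nothing.
It also fails if it takes over 48 s, if anything falls off the work surface, if the arm or the gripper's body presses on something with over 40 N, if the wrist force passes 120 N, or if a joint passes its speed limit or range.

## Working session

There is one attempt and no reset: what is moved stays moved. The work goes in short steps, Python scripts to look and compute and a shell command to move; the robot and the scene stay as the last step left them, time stands still between calls to the robot, and variables do not carry over. Pictures are saved under pics/ and viewed, and the job is handed in when it is done.

```bash
ls; mkdir -p pics
cat > h.py <<'E'
import numpy as np, cv2
from scipy.spatial.transform import Rotation as R
from station import manip
def snap(n,fn):
    s=manip.snapshot(n); cv2.imwrite('pics/'+fn+'.png',s['frame'][:,:,::-1]); np.savez('pics/'+fn+'.npz',**{k:np.array(v) for k,v in s.items()}); return s
def load(fn): return np.load('pics/'+fn+'.npz')
def slopes(s,uv):
    K=np.array(s['camera_matrix']); k1=float(s['k1'])
    return cv2.undistortPoints(np.array(uv,float).reshape(-1,1,2),K,np.array([k1,0,0,0.])).reshape(-1,2)
def ray(s,uv):
    m=slopes(s,uv); d=np.c_[m,np.ones(len(m))]; Rm=cv2.Rodrigues(np.array(s['rvec'],float))[0]; t=np.array(s['tvec'],float).ravel()
    return -Rm.T@t, d@Rm
def onz(s,uv,z):
    c,d=ray(s,uv); return c+d*((z-c[2])/d[:,2])[:,None]
def dep(s,uv):
    c,d=ray(s,uv); D=np.array(s['depth']); return np.array([c+dd*D[int(v),int(u)] for dd,(u,v) in zip(d,uv)])
def proj(s,P):
    return cv2.projectPoints(np.array(P,float).reshape(-1,3),np.array(s['rvec'],float),np.array(s['tvec'],float),np.array(s['camera_matrix']),np.array([float(s['k1']),0,0,0]))[0].reshape(-1,2)
E
python3 - <<'E'
from h import *
for n in('side','top','wrist'):
    s=snap(n,n+'0'); print(n,ray(s,[[320,240]]),s['k1'])
st=manip.sense()
for k,v in st.items(): print(k,v)
print(R.from_quat(st['tool_rot']).as_matrix())
E
```

```text
pics
side (array([0.45408041, 0.72518357, 0.71195444]), array([[ 0.11711563, -0.74971498, -0.65141061]])) -0.1005185866951451
top (array([ 0.48506923, -0.02707256,  0.77508465]), array([[ 0.16191162,  0.04292098, -0.98596098]])) -0.11048309180269253
wrist (array([0.1977206 , 0.59524893, 0.37329326]), array([[ 0.24058878, -0.11996455, -0.96325342]])) -0.015877937749234686
t 0.15
q [ 9.66462217e-01  5.28283386e-01  1.43361590e+00 -6.73147506e-06
  1.18141069e+00 -1.78492167e-01]
qd [ 2.00652210e-04 -3.06466162e-03 -2.11970488e-03  8.82548473e-05
 -1.01370272e-03 -4.74057062e-04]
tau [ 3.85086923e-05 -4.42743874e+01 -1.78276134e+01 -2.55002078e-04
  5.56988292e-03 -7.32258457e-06]
tcp_pos [0.25784552 0.56875438 0.24753698]
tool_rot [ 0.6917008  -0.1496515   0.1491923  -0.69057663]
force [ 0.26102498 -0.50472207 -0.30579435]
ft_torque [ 0.0061809  -0.02481429 -0.01340362]
finger_gap 0.9982748688727233
[[ 9.10692173e-01 -9.70682926e-04  4.13084525e-01]
 [-4.13085557e-01 -1.41669056e-03  9.10691120e-01]
 [-2.98779374e-04 -9.99998525e-01 -1.69114410e-03]]
```

View pics/side0.png

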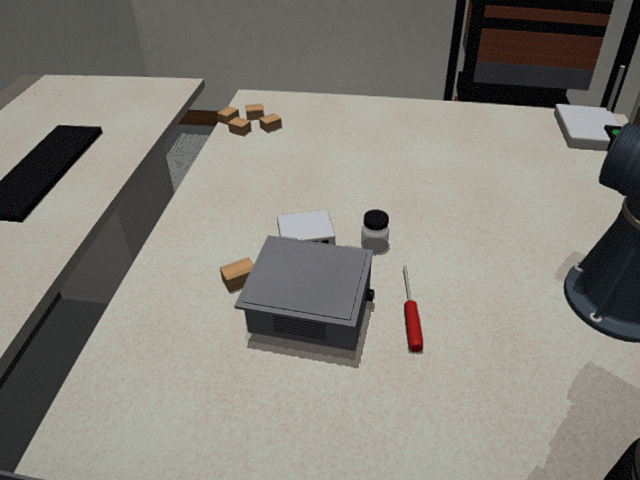

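View pics/top0.png

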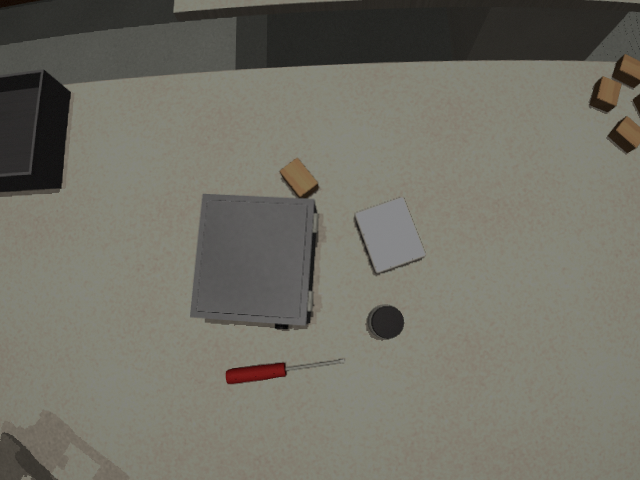

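The side view shows the shut box, with the front lip toward the camera from (240,305) to (360,320). In the top view the lip edge runs from (203,195) to (191,317) and the hinge is on the right at about (315,200)–(308,325). I'll measure the cover from height.

Run:
```python
from h import *
for n in('top0','side0'):
    s=load(n); H,W=480,640
    uu,vv=np.meshgrid(np.arange(W),np.arange(H)); uv=np.c_[uu.ravel(),vv.ravel()]
    c,d=ray(s,uv); P=(c+d*s['depth'].reshape(-1,1)).reshape(H,W,3)
    m=((abs(P[...,2]-.097)<.012)&(P[...,0]>.25)&(P[...,0]<.8)&(abs(P[...,1])<.3)).astype(np.uint8)
    m=cv2.morphologyEx(m,cv2.MORPH_OPEN,np.ones((5,5)))
    k,l,stt,_=cv2.connectedComponentsWithStats(m); i=1+np.argmax(stt[1:,4]); print(n,stt[i])
    cn=max(cv2.findContours((l==i).astype(np.uint8),0,2)[0],key=cv2.contourArea)
    w=onz(s,cn.reshape(-1,2),.0965)[:,:2]
    r=cv2.minAreaRect((w*1000).astype(np.float32)); print(r); print(cv2.boxPoints(r)); print('median z',np.median(P[l==i][:,2]))
# bystanders
s=load('top0')
for nm,p,z in(('jarcap',(386,322),.075),('jarL',(368,322),.075),('sw',[390,235],.028),('swTL',[355,212],.028),('swBL',[376,272],.028),('blk',[299,178],.035),('blkBL',[305,197],.035),('drv',[227,377],.02),('drvtip',[344,360],.01),('mark',[282,325],.06)):
    print(nm,onz(s,[p],z).round(3))
```

```text
top0 [  190   194   128   131 14385]
((572.5640258789062, 103.30398559570312), (186.2772979736328, 194.02618408203125), 84.97354888916016)
[[467.7636     19.023376 ]
 [661.04364     2.0236511]
 [677.36444   187.5846   ]
 [484.0844    204.58432  ]]
median z 0.09890725746884821
side0 [ 235  236  138   92 9161]
((572.9920654296875, 112.16712188720703), (185.94094848632812, 194.896484375), 84.96033477783203)
[[467.7535    28.11644 ]
 [661.89655   10.995682]
 [678.2306   196.2178  ]
 [484.0876   213.33856 ]]
median z 0.09823352608451641
jarcap [[ 0.47  -0.094  0.075]]
jarL [[ 0.471 -0.067  0.075]]
sw [[ 0.613 -0.112  0.028]]
swTL [[ 0.654 -0.055  0.028]]
swBL [[ 0.551 -0.086  0.028]]
blk [[0.715 0.038 0.035]]
blkBL [[0.681 0.029 0.035]]
drv [[0.384 0.166 0.02 ]]
drvtip [[ 0.408 -0.029  0.01 ]]
mark [[0.469 0.067 0.06 ]]
```

```bash
cat >> h.py <<'E'
bx=np.array([-.0876,-.9962,0]); by=np.array([.9962,-.0876,0]); hinge=np.array([.5654,.0187,0.]); TIP=.017
def W(r,s,z): return hinge-r*bx+s*by+np.array([0,0,z])
def goal(r,s,z,al,flip=0):
    a=np.radians(al); y=np.cos(a)*bx-np.sin(a)*np.array([0,0,1]); x=-by if flip==1 else by
    if flip==2: zz=by; x=np.cross(y,zz)
    else: zz=np.cross(x,y)
    return W(r,s,z)-TIP*y, np.c_[x,y,zz]
def rows(r,s,z,al,flip=0):
    st=manip.sense(); p=np.array(st['tcp_pos']); M=R.from_quat(st['tool_rot']).as_matrix()
    g,G=goal(r,s,z,al,flip)
    print('goal tcp',g.round(3),'shift cm',(M.T@(g-p)*100).round(2),'turn',R.from_matrix(M.T@G).as_rotvec().round(3))
def where():
    st=manip.sense(); p=np.array(st['tcp_pos']); M=R.from_quat(st['tool_rot']).as_matrix(); t=p+TIP*M[:,1]-hinge
    print('t',st['t'],'tip r,s,z',(-t@bx).round(4),(t@by).round(4),t[2].round(4),'F',np.round(st['force'],2),'q',np.round(st['q'],2),'gap',round(st['finger_gap'],3)); print('tool y',M[:,1].round(3),'x',M[:,0].round(3))
E
python3 - <<'E'
from h import *
for f in(0,1,2): rows(.26,0,.16,30,f)
E
```

```text
goal tcp [0.589 0.292 0.168] shift cm [ 41.62   7.91 -11.46] turn [-1.035 -0.306 -0.177]
goal tcp [0.589 0.292 0.168] shift cm [ 41.62   7.91 -11.46] turn [ 0.243  2.46  -1.418]
goal tcp [0.589 0.292 0.168] shift cm [ 41.62   7.91 -11.46] turn [-0.641  1.113 -0.906]
```

```bash
python3 -m handwheel '[10,0,-2,-0.25,-0.08,-0.04,0, 20,0,-4,-0.5,-0.15,-0.09,0, 30,-1,-6,-0.75,-0.22,-0.13,0, 40,-1,-7.7,-1.035,-0.306,-0.177,0, 40,-1,-7.7,-1.035,-0.306,-0.177,0, 40,-1,-7.7,-1.035,-0.306,-0.177,0, 40,-1,-7.7,-1.035,-0.306,-0.177,0, 40,-1,-7.7,-1.035,-0.306,-0.177,0, 40,-1,-7.7,-1.035,-0.306,-0.177,0, 40,-1,-7.7,-1.035,-0.306,-0.177,0]' 40; python3 -c "
from h import *
where(); rows(.26,0,.16,30)"
```

```text
t: 0.98
tcp_pos: [0.5913, 0.3328, 0.2528]
tool_rot: [0.966, -0.042, 0.008, -0.256]
force: [-0.6, 0.1, -1.5]
finger_gap: 0.001
t 0.9833 tip r,s,z 0.3004 -0.0017 0.2444 F [-0.64  0.08 -1.48] q [ 0.62  0.97  0.87 -0.81  2.   -0.94] gap 0.001
tool y [-0.078 -0.865 -0.495] x [ 0.996 -0.086 -0.007]
goal tcp [0.589 0.292 0.168] shift cm [0.22 7.68 5.33] turn [ 0.006  0.007 -0.002]
```

```bash
python3 -c "
from h import *
rows(.24,0,.055,30);rows(.17,0,.055,30)"
```

```text
goal tcp [0.588 0.272 0.064] shift cm [ 0.3  14.62 13.46] turn [ 0.006  0.007 -0.002]
goal tcp [0.582 0.203 0.064] shift cm [ 0.28 20.7  10.  ] turn [ 0.006  0.007 -0.002]
```

```bash
python3 -m handwheel '[0.3,3,3,0,0,0,0, 0.3,6,6,0,0,0,0, 0.3,9,9,0,0,0,0, 0.3,12,12,0,0,0,0, 0.3,14.6,13.5,0,0,0,0, 0.3,14.6,13.5,0,0,0,0, 0.3,14.6,13.5,0,0,0,0]'; python3 -c "
from h import *
snap('side','s1'); where();rows(.17,0,.055,30)"
```

```text
t: 1.57
tcp_pos: [0.5876, 0.274, 0.0666]
tool_rot: [0.965, -0.044, 0.01, -0.258]
force: [-0.2, 0.1, 0.0]
finger_gap: -0.002
t 1.6167 tip r,s,z 0.2431 0.0011 0.0605 F [0.43 0.67 0.2 ] q [ 0.56  1.13  1.04 -0.77  1.72 -0.73] gap 0.001
tool y [-0.076 -0.862 -0.501] x [ 0.996 -0.088  0.001]
goal tcp [0.582 0.203 0.064] shift cm [-0.11  6.6  -3.19] turn [-0.001 -0.001  0.   ]
```

View pics/s1.png

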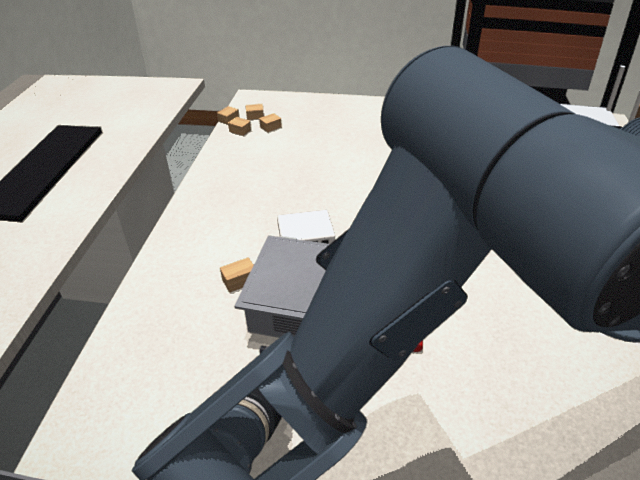

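The arm hides the fingertips in the side view. The wrist is low at about (250,430), in front of the lip, and nothing has moved. I'll go under the lip next.

```bash
python3 -m handwheel '[-0.1,2.2,-1,0,0,0,0, -0.1,4.4,-2.1,0,0,0,0, -0.1,6.6,-3.2,0,0,0,0, -0.1,6.6,-3.2,0,0,0,0, -0.1,6.6,-3.2,0,0,0,0]'; python3 -c "
from h import *
snap('top','t1'); snap('wrist','w1'); where()
rows(.17,0,.085,30)
for p in (20,40,60,80,97):
  a=np.radians(p); r=.150; print(p); rows(r*np.cos(a)+.010*np.sin(a),0,.0905+r*np.sin(a)-.012*np.cos(a),30)"
```

```text
t: 2.03
tcp_pos: [0.5829, 0.2031, 0.0661]
tool_rot: [0.964, -0.042, 0.014, -0.261]
force: [0.2, 0.3, 0.1]
finger_gap: -0.0
t 2.1333 tip r,s,z 0.1718 0.0011 0.0566 F [ 0.61 -0.48  0.16] q [ 0.49  1.08  1.2  -0.81  1.59 -0.68] gap 0.002
tool y [-0.072 -0.861 -0.504] x [ 0.996 -0.087  0.006]
goal tcp [0.582 0.203 0.094] shift cm [-0.09 -1.28 -2.53] turn [-0.005 -0.004  0.003]
20
goal tcp [0.579 0.177 0.139] shift cm [-0.07 -1.36 -7.75] turn [-0.005 -0.004  0.003]
40
goal tcp [0.577 0.154 0.186] shift cm [ -0.04  -1.75 -12.99] turn [-0.005 -0.004  0.003]
60
goal tcp [0.574 0.117 0.223] shift cm [ -0.03  -0.35 -18.06] turn [-0.005 -0.004  0.003]
80
goal tcp [0.57  0.069 0.245] shift cm [-2.000e-02  2.680e+00 -2.234e+01] turn [-0.005 -0.004  0.003]
97
goal tcp [0.566 0.025 0.249] shift cm [-2.000e-02  6.260e+00 -2.498e+01] turn [-0.005 -0.004  0.003]
```

View pics/t1.png

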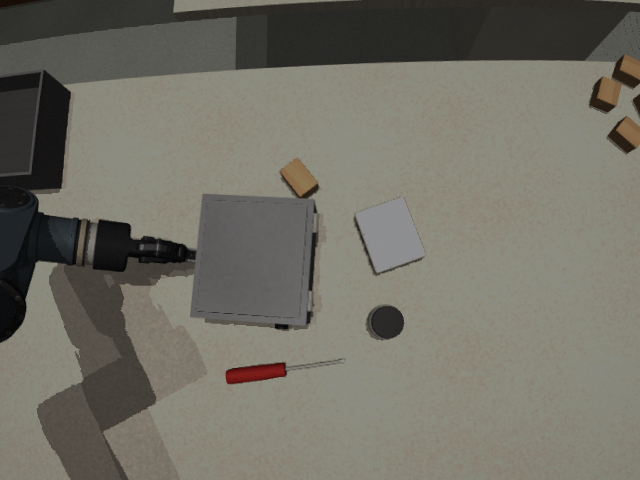

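View pics/w1.png

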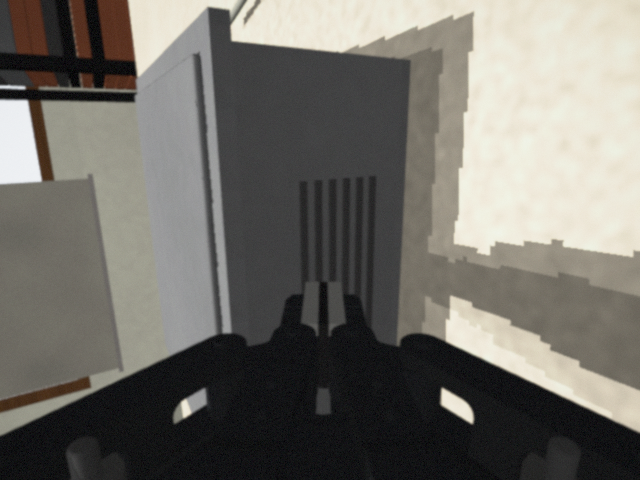

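The top view shows the fingers under the lip at (190,255). The wrist view shows the fingertips at (322,290), below the lip and just short of the vented front face. I'll lift the first part now.

```bash
python3 -m handwheel '[0,-1.3,-2.5,0,0,0,0, 0,-2,-4.2,0,0,0,0, 0,-2.6,-6,0,0,0,0, 0,-2.8,-7.5,0,0,0,0, 0,-3,-9,0,0,0,0, 0,-3,-10.5,0,0,0,0, 0,-3.1,-12,0,0,0,0, 0,-3.2,-13.2,0,0,0,0, 0,-3.2,-13.2,0,0,0,0]'; python3 -c "
from h import *
snap('top','t2'); snap('side','s2'); where()
for p,r in ((50,.16),(60,.155),(70,.15),(80,.15),(90,.15),(97,.15)):
  a=np.radians(p); print(p); rows(r*np.cos(a)+.010*np.sin(a),0,.0905+r*np.sin(a)-.012*np.cos(a),30)"
```

```text
t: 2.88
tcp_pos: [0.578, 0.1628, 0.196]
tool_rot: [0.965, -0.043, 0.013, -0.259]
force: [1.7, 1.2, -1.2]
finger_gap: 0.002
t 2.9833 tip r,s,z 0.1308 -0.0004 0.1851 F [-0.18  0.91 -0.96] q [ 0.44  0.88  1.28 -0.85  1.65 -0.8 ] gap -0.006
tool y [-0.076 -0.861 -0.502] x [ 0.996 -0.089  0.001]
50
goal tcp [0.576 0.143 0.214] shift cm [ 0.04  0.74 -2.77] turn [-0.002 -0.002 -0.   ]
60
goal tcp [0.574 0.119 0.227] shift cm [ 0.05  2.17 -5.15] turn [-0.002 -0.002 -0.   ]
70
goal tcp [0.572 0.094 0.236] shift cm [ 0.05  3.94 -7.17] turn [-0.002 -0.002 -0.   ]
80
goal tcp [0.57  0.069 0.245] shift cm [ 0.05  5.65 -9.18] turn [-0.002 -0.002 -0.   ]
90
goal tcp [0.568 0.043 0.249] shift cm [  0.06   7.67 -10.86] turn [-0.002 -0.002 -0.   ]
97
goal tcp [0.566 0.025 0.249] shift cm [  0.06   9.24 -11.81] turn [-0.002 -0.002 -0.   ]
```

View pics/t2.png

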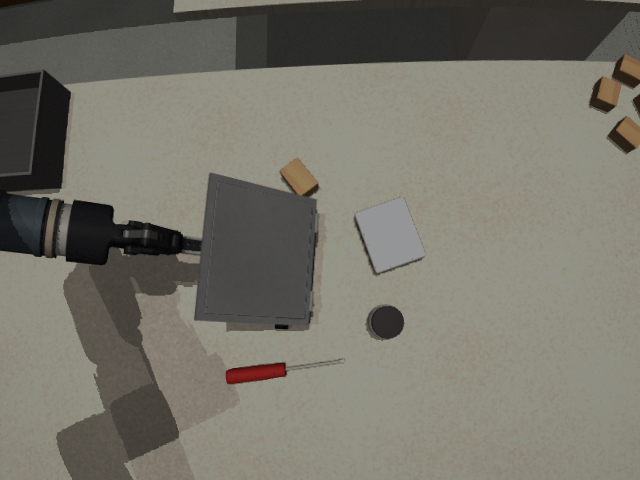

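View pics/s2.png

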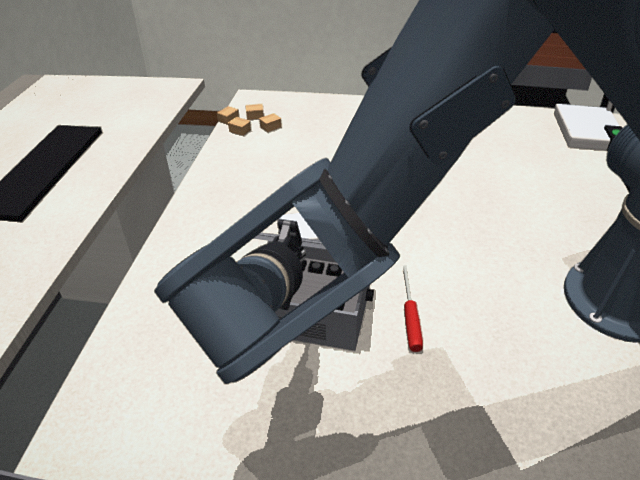

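The cover is up about 40°: in the top view its front edge is at (212,178)–(197,320), and the fingers show at its middle. The force is about 1 N. I'll continue over the top.

```bash
python3 -m handwheel '[0,0.4,-1.4,0,0,0,0, 0,0.75,-2.8,0,0,0,0, 0,1.4,-4,0,0,0,0, 0,2.2,-5.2,0,0,0,0, 0,3,-6.2,0,0,0,0, 0,3.9,-7.2,0,0,0,0, 0,4.8,-8.2,0,0,0,0, 0,5.6,-9.2,0,0,0,0, 0,5.6,-9.2,0,0,0,0]'; python3 -c "
from h import *
snap('top','t3'); snap('wrist','w3'); where()
for p,r in ((85,.15),(90,.15),(97,.15),(102,.15)):
  a=np.radians(p); print(p); rows(r*np.cos(a)+.010*np.sin(a),0,.0905+r*np.sin(a)-.012*np.cos(a),30)"
```

```text
t: 3.73
tcp_pos: [0.5688, 0.067, 0.2459]
tool_rot: [0.965, -0.044, 0.012, -0.259]
force: [-1.1, -0.4, -0.0]
finger_gap: -0.003
t 3.8333 tip r,s,z 0.0357 -0.0007 0.2363 F [-1.04  1.87  1.52] q [ 0.32  0.75  1.43 -0.92  1.56 -0.85] gap 0.003
tool y [-0.077 -0.862 -0.502] x [ 0.996 -0.089  0.001]
85
goal tcp [0.569 0.056 0.247] shift cm [ 0.07  0.97 -0.85] turn [-0.002 -0.001 -0.001]
90
goal tcp [0.568 0.043 0.249] shift cm [ 0.07  2.01 -1.65] turn [-0.002 -0.001 -0.001]
97
goal tcp [0.566 0.025 0.249] shift cm [ 0.07  3.58 -2.6 ] turn [-0.002 -0.001 -0.001]
102
goal tcp [0.565 0.012 0.248] shift cm [ 0.07  4.77 -3.15] turn [-0.002 -0.001 -0.001]
```

View pics/t3.png

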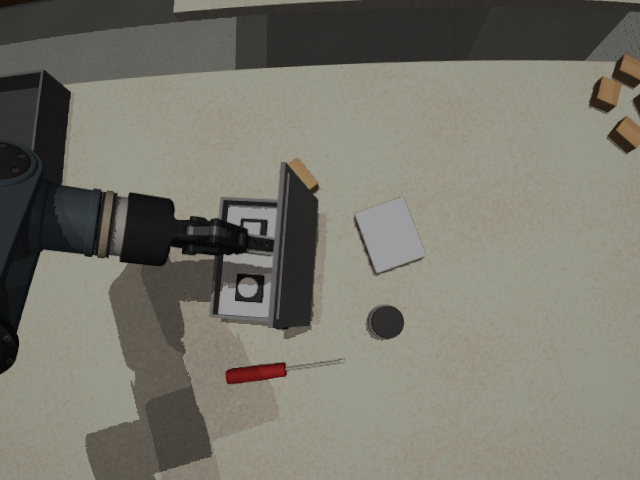

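View pics/w3.png

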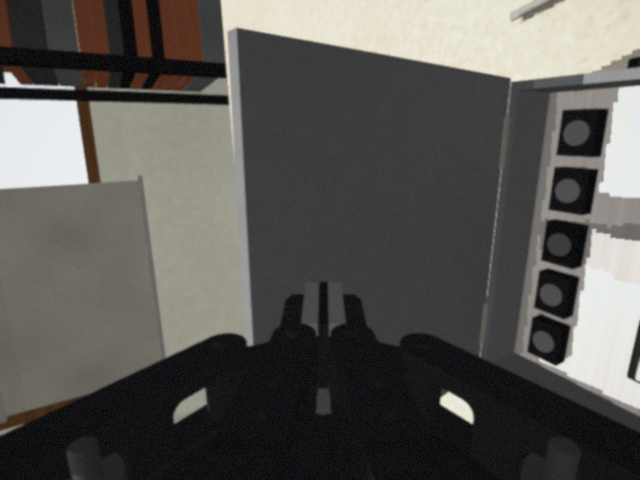

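The cover is now at about 80°. The top view shows the round button at (248,288), on the robot's side, and the square key at (254,228). I'll push gently on past upright.

```bash
python3 -m handwheel '[0,0.6,-0.5,0,0,0,0, 0,1.2,-1,0,0,0,0, 0,1.8,-1.5,0,0,0,0, 0,2.4,-1.9,0,0,0,0, 0,3,-2.2,0,0,0,0, 0,3.6,-2.6,0,0,0,0, 0,4.2,-2.9,0,0,0,0, 0,4.8,-3.1,0,0,0,0, 0,4.8,-3.1,0,0,0,0, 0,4.8,-3.1,0,0,0,0]'; python3 -c "
from h import *
snap('top','t4'); snap('wrist','w4'); where()"
```

```text
t: 4.67
tcp_pos: [0.5641, 0.0125, 0.2472]
tool_rot: [0.965, -0.043, 0.012, -0.259]
force: [-0.2, -0.6, 0.4]
finger_gap: 0.0
t 4.7667 tip r,s,z -0.0204 -0.0005 0.2388 F [ 0.28 -0.08 -0.37] q [ 0.23  0.72  1.51 -0.97  1.48 -0.86] gap -0.004
tool y [-0.076 -0.862 -0.502] x [ 0.996 -0.088  0.001]
```

View pics/t4.png

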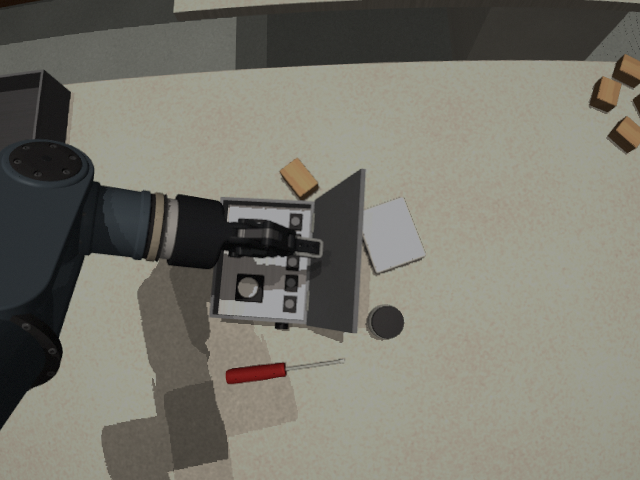

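View pics/w4.png

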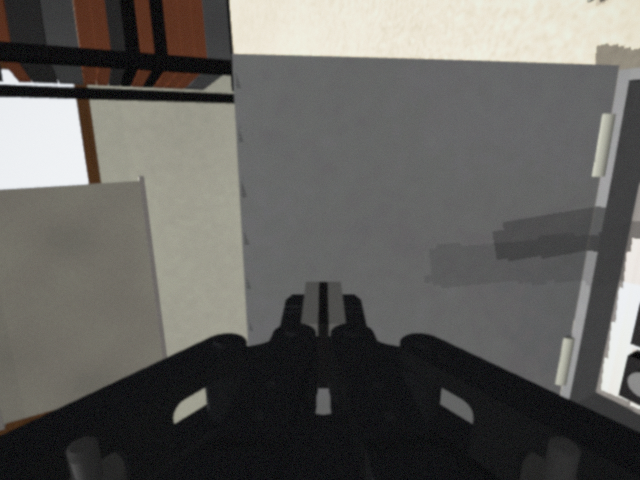

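The cover has swung over onto its stop, and its upper edge is at (362,172)–(355,330) in the top view. The fingers are free and the force is about 0. Next I'll measure the button and back away.

```bash
python3 - <<'E'
from h import *
def find(fn,z,roi):
    s=load(fn); g=s['frame'].astype(float).mean(2); x0,x1,y0,y1=roi
    m=np.zeros(g.shape,np.uint8); m[y0:y1,x0:x1]=(g[y0:y1,x0:x1]>100)
    # cap = bright region enclosed by dark base
    k,l,st,ce=cv2.connectedComponentsWithStats(m)
    for i in range(1,k):
        if 60<st[i,4]<900: 
            w=onz(s,[ce[i]],z)[0]; print(fn,st[i],ce[i].round(1),w.round(4),'r,s',-(w-hinge)@bx,(w-hinge)@by,'depth',dep(s,[ce[i]]).round(3))
find('t4',.078,(233,264,273,303)); find('t3',.078,(233,264,273,303)); find('t3',.078,(238,268,216,243))
# box rim corners
E
python3 -c "
import cv2;i=cv2.imread('pics/t4.png')[180:345,190:380];cv2.imwrite('pics/t4c.png',cv2.resize(i,None,fx=4,fy=3.6))"
python3 -c "
from h import *
rows(.20,-.0,.25,30);rows(.10,-.045,.15,90)"
```

```text
t4 [238 283  20  14 222] [247.4 289.1] [0.5257 0.1183 0.078 ] r,s 0.09574742762211799 -0.04823463915832151 depth [[0.526 0.118 0.078]]
t3 [238 279  20  18 284] [247.4 287.5] [0.5281 0.1184 0.078 ] r,s 0.0960519028656877 -0.04589164181714156 depth [[0.528 0.118 0.078]]
t3 [233 284  24  19  73] [237.9 296.5] [0.5145 0.1335 0.078 ] r,s 0.10986520159723799 -0.060762616338822094 depth [[0.515 0.136 0.066]]
t3 [238 216  30  10 114] [251.2 217.9] [0.6387 0.1122 0.078 ] r,s 0.09956333026813777 0.06486784300433124 depth [[0.644 0.117 0.056]]
t3 [244 222  24  16 218] [254.2 228.3] [0.6217 0.1074 0.078 ] r,s 0.09328025963502645 0.048277483448141964 depth [[0.622 0.108 0.077]]
goal tcp [0.584 0.233 0.258] shift cm [  0.05 -19.63  10.09] turn [-0.002 -0.001  0.   ]
goal tcp [0.529 0.122 0.167] shift cm [-4.45 -5.11 12.25] turn [ 1.045e+00 -1.000e-03  0.000e+00]
```

View pics/t4c.png

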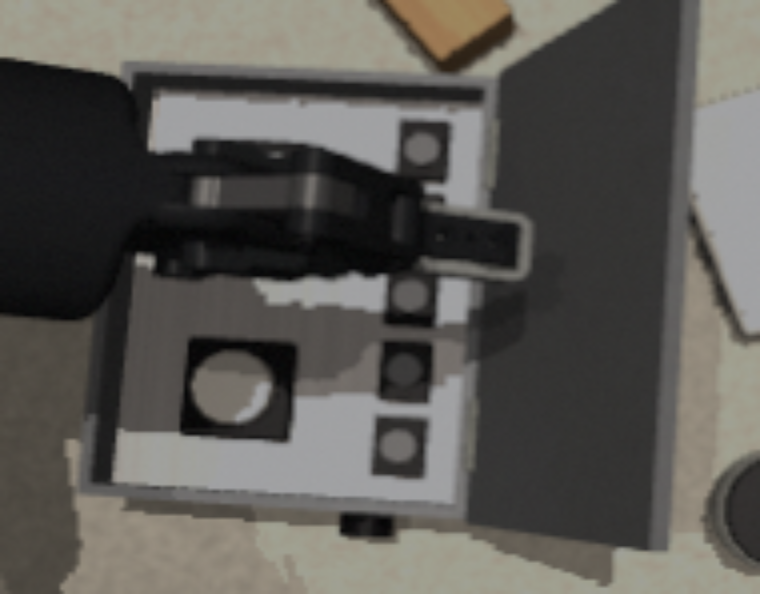

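```bash
python3 -m handwheel '[0,-3,2,0,0,0,0, 0,-6,4,0,0,0,0, 0,-9,6,0,0,0,0, 0,-12,7,0,0,0,0, 0,-12,7,0,0,0,0]'; python3 -c "
from h import *
where(); rows(.110,-.046,.18,90)"
```

```text
t: 5.18
tcp_pos: [0.5776, 0.1574, 0.2471]
tool_rot: [0.964, -0.039, 0.013, -0.261]
force: [1.0, -0.3, 0.2]
finger_gap: -0.004
t 5.1833 tip r,s,z 0.1246 0.0001 0.2385 F [ 0.98 -0.28  0.16] q [ 0.43  0.81  1.28 -0.86  1.69 -0.86] gap -0.004
tool y [-0.068 -0.861 -0.504] x [ 0.997 -0.081  0.004]
goal tcp [0.529 0.132 0.197] shift cm [-4.64  5.02  2.85] turn [1.042 0.004 0.007]
```

```bash
python3 -m handwheel '[-0.5,0,0,0.12,0,0,0, -1,0,0,0.24,0,0,0, -2,0,0,0.36,0,0,0, -3,1,1,0.48,0,0,0, -4,2,1.5,0.6,0,0,0, -4.6,3,2,0.72,0,0,0, -4.6,5,2.8,0.84,0,0,0, -4.6,5,2.8,0.96,0,0,0, -4.6,5,2.8,1.042,0,0,0, -4.6,5,2.8,1.042,0,0,0]'; python3 -c "
from h import *
s=snap('side','s5');snap('wrist','w5'); where(); rows(.096,-.046,.095,90)"
```

```text
t: 6.02
tcp_pos: [0.5278, 0.1234, 0.198]
tool_rot: [0.707, -0.033, 0.033, -0.705]
force: [0.1, -0.7, 0.2]
finger_gap: -0.0
t 6.1167 tip r,s,z 0.1029 -0.0465 0.1809 F [ 0.72 -0.74  0.54] q [ 0.03  0.49  1.69 -0.01  0.97 -1.45] gap -0.003
tool y [ 0.    -0.005 -1.   ] x [ 0.996 -0.09   0.001]
goal tcp [0.528 0.118 0.112] shift cm [ 0.04  8.59 -0.65] turn [ 0.005 -0.002  0.001]
```

View pics/s5.png

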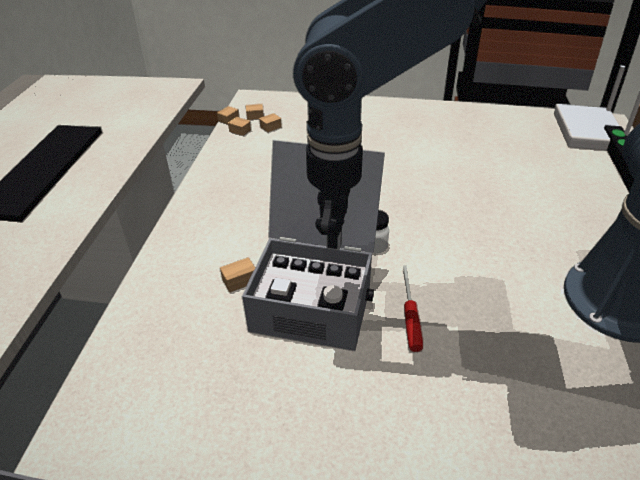

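View pics/w5.png

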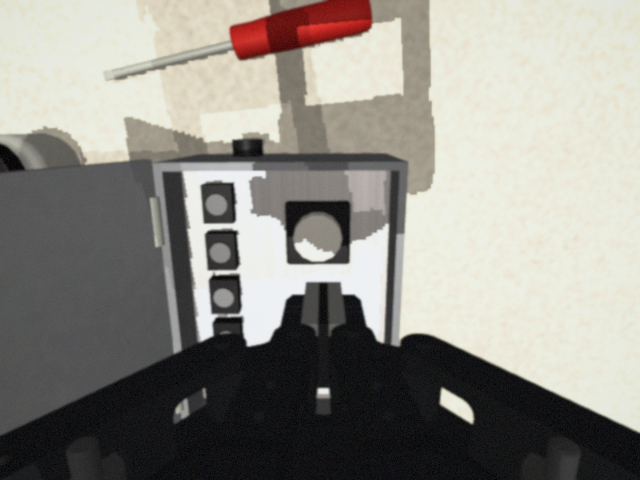

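The side view shows the cover standing open, with the round button at (334,294) in the clear and the square key at (282,286). The fingers are above the round button's side. I'll cross-check the button position in these views.

```bash
python3 - <<'E'
from h import *
for f,uv in(('s5',[334,293]),('w5',[318,236])):
    s=load(f); w=onz(s,[uv],.078)[0]; print(f,w.round(4),'r,s',-(w-hinge)@bx,(w-hinge)@by,dep(s,[uv]).round(4))
E
python3 -m handwheel '[0,2.5,-0.6,0,0,0,0, 0,5,-0.6,0,0,0,0, 0,7.5,-0.6,0,0,0,0, 0,8.6,-0.6,0,0,0,0, 0,8.6,-0.6,0,0,0,0]';  python3 -c "
from h import *
s=snap('side','s6'); where(); rows(.096,-.046,.072,90)"
```

```text
s5 [0.5258 0.126  0.078 ] r,s 0.10339982921258956 -0.04880147934742226 [[0.5261 0.1242 0.0762]]
w5 [0.5276 0.1196 0.078 ] r,s 0.09715605683221742 -0.04652381262715485 [[0.5279 0.1195 0.0769]]
t: 6.53
tcp_pos: [0.5257, 0.1211, 0.1091]
tool_rot: [0.708, -0.032, 0.028, -0.705]
force: [0.2, -0.9, 1.1]
finger_gap: 0.0
t 6.5833 tip r,s,z 0.0985 -0.0473 0.0936 F [ 0.38 -0.72  0.77] q [ 0.02  0.62  1.76 -0.01  0.77 -1.46] gap -0.0
tool y [-0.003 -0.004 -1.   ] x [ 0.996 -0.086 -0.002]
goal tcp [0.528 0.118 0.089] shift cm [ 0.13  2.16 -0.25] turn [ 0.005  0.002 -0.002]
```

View pics/s6.png

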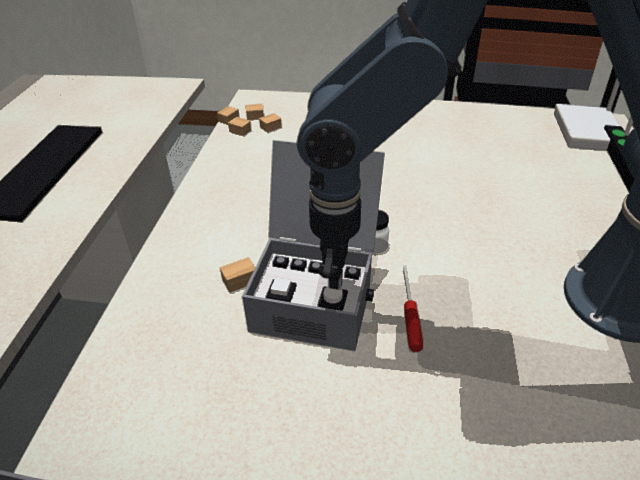

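The fingertips are just above the round cap at (334,292), and the three estimates of its position agree within 7 mm. I'll press in steps and watch the force.

```bash
python3 -m handwheel '[0.1,0.8,0,0,0,0,0, 0.1,1.6,0,0,0,0,0, 0.1,1.6,0,0,0,0,0, 0.1,1.6,0,0,0,0,0]';  python3 -c "
from h import *
where()"
python3 -m handwheel '[0,0.3,0,0,0,0,0, 0,0.5,0,0,0,0,0, 0,0.5,0,0,0,0,0, 0,0.5,0,0,0,0,0]';  python3 -c "
from h import *
where()"
```

```text
t: 6.92
tcp_pos: [0.5288, 0.12, 0.0959]
tool_rot: [0.708, -0.031, 0.031, -0.705]
force: [-0.0, -0.5, 0.3]
finger_gap: 0.0
t 6.9167 tip r,s,z 0.0976 -0.0454 0.0789 F [-0.02 -0.46  0.26] q [ 0.02  0.65  1.76 -0.01  0.73 -1.46] gap 0.0
tool y [ 0.    -0.004 -1.   ] x [ 0.996 -0.088  0.001]
t: 7.25
tcp_pos: [0.5292, 0.1199, 0.0912]
tool_rot: [0.708, -0.031, 0.032, -0.705]
force: [0.1, 0.1, 4.2]
finger_gap: 0.007
t 7.25 tip r,s,z 0.0976 -0.0449 0.0742 F [0.08 0.11 4.2 ] q [ 0.02  0.65  1.77 -0.01  0.72 -1.46] gap 0.007
tool y [ 0.002 -0.003 -1.   ] x [ 0.996 -0.088  0.002]
```

```bash
python3 -m handwheel '[0,0.2,0,0,0,0,0, 0,0.4,0,0,0,0,0, 0,0.4,0,0,0,0,0, 0,0.4,0,0,0,0,0]';  python3 -c "
from h import *
where(); snap('side','s7')"
```

```text
t: 7.58
tcp_pos: [0.5292, 0.1199, 0.0888]
tool_rot: [0.708, -0.03, 0.032, -0.705]
force: [-3.1, 0.9, 18.0]
finger_gap: 0.003
t 7.5833 tip r,s,z 0.0976 -0.0449 0.0718 F [-3.06  0.85 18.02] q [ 0.02  0.66  1.77 -0.01  0.71 -1.46] gap 0.003
tool y [ 0.002 -0.003 -1.   ] x [ 0.996 -0.088  0.003]
```

The button has bottomed out: 18 N against the stop, with the tip at 71.8 mm, about 6 mm below the cap's rest height. I'll release it straight up.

```bash
python3 -m handwheel '[0,-0.8,0,0,0,0,0, 0,-2.5,0,0,0,0,0, 0,-5.5,0,0,0,0,0, 0,-9,0,0,0,0,0, 0,-12.5,0,0,0,0,0, 0,-12.5,2,0,0,0,0, 0,-12.5,6,0,0,0,0, 0,-12.5,10,0,0,0,0, 0,-12.5,14,0,0,0,0, 0,-12.5,14,0,0,0,0]';  python3 -c "
from h import *
where(); snap('side','s8'); s=snap('top','t8')
for f,uv in(('t8',[248,288]),('t8',[254,228])): print(dep(load(f),[uv]).round(4))"
```

```text
t: 8.47
tcp_pos: [0.541, 0.2659, 0.211]
tool_rot: [-0.706, 0.029, -0.03, 0.707]
force: [1.2, -0.2, 0.4]
finger_gap: 0.001
t 8.4667 tip r,s,z 0.2442 -0.046 0.194 F [ 1.2  -0.24  0.35] q [ 0.27  0.54  1.53 -0.    1.07 -1.22] gap 0.001
tool y [ 0.002  0.    -1.   ] x [ 0.997 -0.083  0.002]
[[0.5273 0.1171 0.0795]]
[[0.6225 0.1079 0.0765]]
```

View pics/s8.png

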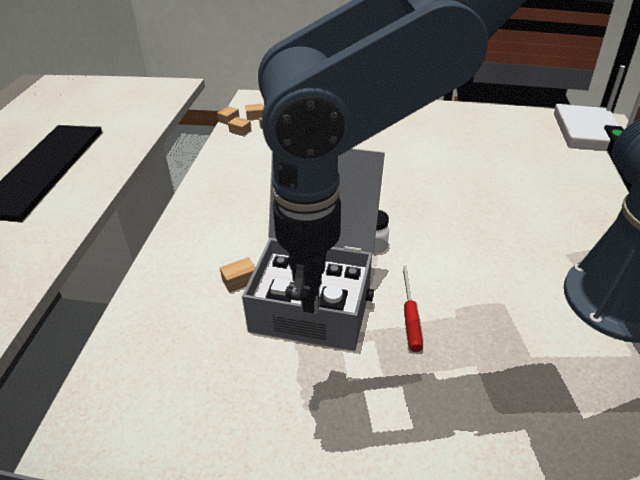

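View pics/t8.png

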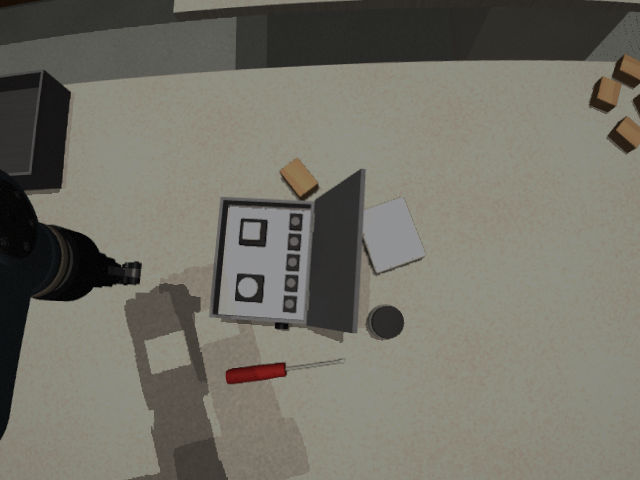

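The cover is still open, and both caps are up: round at (248,288), about 79 mm high, and square at (252,232). The block, switch, jar and screwdriver are where they were at the start. The robot is clear, so I'm handing in.

```bash
python3 -c "
from h import *
print(manip.sign_off())"
```

```text
the job is handed in; nothing more can be done
None
```

The job is done and handed in at about 8.6 s on the robot's clock. The cover stands open, and the reset button was pressed fully down once and has come back up.

- **Cover:** I lifted it with closed fingertips under the middle of the lip and pushed it past upright. It swung onto its stop by itself, and the last pictures still show it there with the arm clear.
- **Reset button:** I pressed the round button straight down until it hit its stop. The force was 18 N with the fingertip at 71.8 mm, about 6 mm of travel. After I let go, the cap measured about 79 mm high, which matches its 78 mm rest height within measuring error.
- **Square key and surroundings:** The fingers never touched the square key. In the last top view the wood block, jar, small switch and screwdriver look where they were at the start.

One check disagreed slightly: the side camera placed the button about 7 mm further forward than the top and wrist cameras. I pressed close to the position the other two gave, still within the 32 mm cap.

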